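# Load gong keys on the tuning stage and start the flange nut

## Task

Put the file that was left on the tuning stage flat into the wooden tray, and lay every loose bronze key flat in a bay of the stage, one to a bay, between its stops. Only then set the red flange nut on the stud flange down, back it off (counterclockwise from above) until the thread drops in, and run it down clockwise until its flange is fully home on the collar, over the inner ends of the keys. Leave the gong, the mallet and the block of pins where they are.

Things in the scene. Friction and masses are not known exactly. Their poses are not given: they have to be found in the camera images.
- stage: Fixed green T-shaped iron plate, 15 mm thick, lying on the slab; origin on its underside on the stud's axis. Its arms point along its own +y, +x and -y, each 100 mm wide and reaching 160 mm from that axis, with one bay on each. At the stud's foot is a round steel collar, 56 mm across, 14 mm high above the plate.
- bay0 (a point): Centre of the +y arm's bay, on the plate's top, 86 mm from the stud's axis, axes as the stage. A key lies here lengthwise along the arm (stage y). Pocket: 116 mm long from collar to end stop, 38 mm wide between two pairs of side stops. Stops are 10 mm high; side stops are 12 mm long, centred 40 mm either way along the arm, 10 mm thick; the 68 mm between them are free for fingers.
- bay1 (a point): The same for the bay on the stage's +x arm; here a key's length lies along the stage's x.
- bay2 (a point): The same for the bay on the stage's -y arm; a key's length lies along the stage's y.
- seat (a point): Centre of the collar's top, on the axis of the vertical stud, 29 mm above the slab, axes as the stage. The nut is fully home when its underside is here.
- stud_top (a point): Top of the steel stud, on its axis, 58.5 mm above seat; 44 mm across. Right-hand three-start thread, 33 mm a turn. Its end has three flat crests (48.5 mm above seat) and three entry gaps, each roofed by a 10 mm high hook: a lug gets in only by sliding counterclockwise off a crest; clockwise the hook's back stops it. Back it off up to about 130 degrees; the thread's angle is not given.
- nut: Loose red hex flange nut, 0.35 kg, hollow, z up; origin at the centre of the flange's underside. Flange 88 mm across, 8 mm high; above it the hexagon, 34 mm high, 60 mm across flats, flats facing its own +x and every 60 degrees. 2.3 mm clearance round the stud; three lugs inside, 22 mm up. Held firmly it cannot fall: fingers set about 62 mm apart turn it like a spanner and let it sink by itself.
- nut_top (a point): Centre of the nut's top, 42 mm above its underside. The underside stands 29 mm above seat with the lugs on the crests (39 on the hooks), drops to 18 to 22 mm when they fall into the gaps (it then stops turning counterclockwise), and sinks 0.9 mm per 10 degrees turned clockwise until home, where it tightens within about 25 degrees more. It does not turn down by its own weight.
- key0: Loose bronze gong key, a flat bar 110 mm long (its x), 34 mm wide (y), 12 mm thick, 0.38 kg, with two dark dots on top; origin at the centre of its underside. Two or three of the three keys are present. All are alike and fit any bay.
- key1: Loose bronze gong key, a flat bar 110 mm long (its x), 34 mm wide (y), 12 mm thick, 0.38 kg, with two dark dots on top; origin at the centre of its underside. Two or three of the three keys are present. All are alike and fit any bay.
- key2: Loose bronze gong key, a flat bar 110 mm long (its x), 34 mm wide (y), 12 mm thick, 0.38 kg, with two dark dots on top; origin at the centre of its underside. Two or three of the three keys are present. All are alike and fit any bay.
- file: Loose coarse flat steel file, 150 mm long along its x, 0.2 kg: blade 120 mm by 28 mm by 8 mm, whose middle is 12 mm to +x of the origin, and a 30 mm tang to -x. Origin at the middle of its underside. At the start it lies across the outer side stops of the stage's +y bay, its underside 25 mm above the slab.
- tray: Fixed open wooden tray, outside 190 mm long (its x) by 110 mm (y) by 16 mm high, walls and floor 5 mm; origin at the centre of its underside.
- tray_in (a point): Centre of the tray's inner floor, 5 mm above the slab, axes as the tray. Inside 180 mm by 100 mm.
- gong: Loose brass kettle gong, 170 mm across, 88 mm high, origin at the centre of its underside. Leave alone.
- mallet: Loose horn and wood mallet, 200 mm long along its x, 32 mm thick, origin under its middle. Leave alone.
- pins: Loose wooden block 50 by 120 (y) by 35 mm with three upright brass pins, 95 mm high in all. Leave alone.

How it is judged:
By the outcome, as a careful person would: the job done as asked, in the order asked, and still so for the second after the job is handed in, with the robot touching nothing.
Of key0, key1, key2 only 2 to 3 are there at a start; the rules pass over those that are not, and their reading is None.
At some moment in a run one of key0, key1, key2, nut may be knocked a few centimetres aside while the robot is not near it.
Once in a run the grip may slacken for a moment while it holds something.
It also fails if it takes over 210 s, if anything falls off the work surface, if the arm or the gripper's body presses on something with over 40 N, if the wrist force passes 120 N, or if a joint passes its speed limit or range.

## Robot

A 7-joint arm with a two-finger parallel gripper is mounted at the origin on the work surface. World frame = base frame: x ahead of the robot, y to its left, z up, the work surface at z = 0. Lengths are in m, angles in rad, forces in N, time in s.
With the tool pointing down it reaches from about 0.4 to 0.875 m from the base axis. Payload 19.3 kg.
Tool frame: the origin (TCP) lies midway between the tips of the shut fingers; the grasp point (between the pads) lies 19 mm behind it; z points along the fingers, y is the line along which they close (so a half turn about z gives the same grasp; the last joint's range is limited). The gripper opens to 85 mm and grips with 20 to 120 N. Pads are 22 mm wide; open, the fingers measure 114 mm over their backs; the gripper's body (76 mm by 85 mm) begins 54 mm behind the grasp point. The pads swing forward as they close: fully open they stand 13 mm farther back than shut.
Start: joints at [1.165, 0.521, -0.036, 1.599, 0.021, 1.021, -0.113], TCP at [0.206, -0.59, 0.231] pointing down, gripper open.
Joint ranges: [-2.91, 2.91], [-0.3, 2.13], [-1.5, 1.42], [0.17, 2.43], [-1.26, 4.41], [0.16, 1.93], [-2.52, 2.52]. Speed limits (rad/s): [1.89, 1.89, 2.39, 2.39, 3.01, 3.01, 3.01].

## Interface

Orientations are given as [roll, pitch, yaw] about the fixed x, y, z axes, in that order (R = Rz(yaw) Ry(pitch) Rx(roll)).
In Python, from workcell import bot gives the robot as it stands.
- The arm moves only by the shell command python3 nudge.py [FORCE], which reads ROWS from standard input. ROWS is 1 to 5 rows, parted by semicolons, with the numbers parted by spaces; each row has 7 numbers: the finger opening in m, then dx, dy, dz in m, then a rotation vector rx, ry, rz in rad; each row is the pose to reach, as a shift and turn from the pose commanded when the command began, along the tool's axes at that moment; what a row does not reach only later rows make up. A row lasts 1/8 s, in which the tool goes at most 0.0625 m and 0.188 rad, less where a joint would pass 70% of its speed; a pose out of reach is approached as far as the arm can. The fingers move at their own pace and stop on an object; FORCE is the grip in N (left out, the last holds). Time passes only in rows, so rows that do not move let the fingers close. It prints the time, the measured TCP pose, the force, the opening and the grip force at its end. Input that does not fit is refused with a message, and nothing moves.
- bot.observe(): the state, without advancing time (a new reading comes with each control period).
- bot.grab_frame(name): name is "scene" or "top"; returns the picture (420x560x3 uint8, blue, green, red); there is no depth.
- bot.calibration(name): a dict with "vfov" (degrees; the focal length in pixels is half the picture's height over the tangent of half this angle, whatever the lens; pixels are square), "cx", "cy" (the principal point, pixels), "dist_coeffs" ([k1, k2, p1, p2, k3] as OpenCV has them; the pictures are not rectified), "eye" and "attitude" of the camera in the world. Camera axes: x right, y down, z forward; pixel columns grow to the right and rows downward; lengths in m; the calibration is good to about 2 mm. A picture is of the moment at which its call begins. calibration takes no time and is no camera call.
- bot.job_done(): hands the job in; it is judged then, once.
The state is a dict: "clock": time; "qpos": joint angles; "qd": joint speeds; "joint_efforts": joint torques, N m; "position": TCP position; "tool_rot": TCP orientation; "force": force on the tool from outside, world axes, zero at the start; "moment": the same for the moment, N m; "grip_width": finger opening in m; "finger_force": force on a finger pad.
Only numpy, scipy, OpenCV 4.12 (cv2) and the standard library are available. Lean on these libraries where they do the work, as an engineer would, in place of code of your own. Each camera call takes 0.05 s, during which the arm holds its last target. There are 200 camera calls.

## Working session

There is one attempt and no reset: what is moved stays moved. The work goes in short steps, Python scripts to look and compute and a shell command to move; the robot and the scene stay as the last step left them, time stands still between calls to the robot, and variables do not carry over. Pictures are saved under pics/ and viewed, at most 15 in all, crops included, and the job is handed in when it is done.

```bash
ls; mkdir -p pics; python3 - <<'E'
from workcell import bot
import cv2
for n in("scene","top"):
    cv2.imwrite(f"pics/{n}0.png",bot.grab_frame(n)); print(bot.calibration(n))
print(bot.observe())
E
```

```text
nudge.py
pics
workcell.py
{'vfov': 48.369938651628495, 'cx': 280.46635826706887, 'cy': 212.3658901903111, 'dist_coeffs': array([-0.06571478,  0.        ,  0.        ,  0.        ,  0.        ]), 'eye': array([ 1.44457426, -0.10115673,  0.75351394]), 'attitude': array([-2.2176206 , -0.00431118,  1.47944956])}
{'vfov': 43.00708759577201, 'cx': 268.2423410271879, 'cy': 202.57216998284468, 'dist_coeffs': array([0.0149227, 0.       , 0.       , 0.       , 0.       ]), 'eye': array([ 0.40460915, -0.01232019,  1.46919189]), 'attitude': array([-3.0282546 , -0.01416587, -1.55936444])}
{'clock': 0.1, 'qpos': array([ 1.16482794,  0.52196132, -0.03635875,  1.59990806,  0.02121113,
        1.02106712, -0.11278373]), 'qd': array([-1.51802175e-03,  4.39812450e-05,  9.64010081e-04, -5.19825564e-04,
       -1.28669979e-04, -1.79416393e-03, -2.26188707e-03]), 'joint_efforts': array([ 7.70624232e-03, -9.28489780e+01,  1.98631436e+00, -3.70532048e+01,
        1.83678302e-02,  5.42211739e-03, -1.12166532e-05]), 'position': array([ 0.20583009, -0.58984756,  0.23079399]), 'tool_rot': array([-3.14063585e+00,  5.82842813e-05,  3.35805906e-01]), 'force': array([-0.7964813 , -0.39792025,  0.60574362]), 'moment': array([ 0.03417157, -0.00689128,  0.02124185]), 'finger_force': 0.0, 'grip_width': 0.08551558610384995}
```
View pics/top0.png

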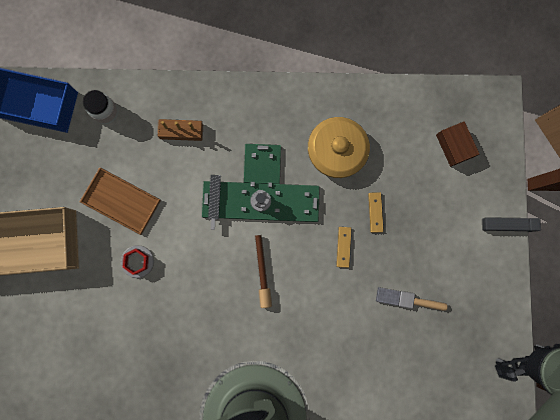

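View pics/scene0.png

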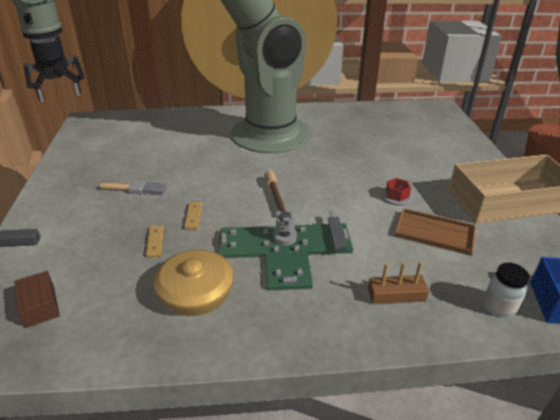

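The top view shows two keys at (376,213) and (344,247), the file at (214,202) across the left (+y) bay, the stud at (261,200), the nut at (137,262) and the tray at (120,201). The arms point left (+y), up (+x) and right (-y). In the scene view the nut stands upright on the slab at (398,190).

```bash
cat > h.py <<'E'
import numpy as np, cv2
from scipy.spatial.transform import Rotation as R
from workcell import bot
def cam(n):
    c=bot.calibration(n); f=210/np.tan(np.radians(c['vfov'])/2)
    K=np.array([[f,0,c['cx']],[0,f,c['cy']],[0,0,1]]); return K,np.array(c['dist_coeffs']),np.array(c['eye']),R.from_euler('xyz',c['attitude']).as_matrix()
def cast(n,px,z):
    K,d,e,A=cam(n); u=cv2.undistortPoints(np.array(px,float).reshape(-1,1,2),K,d).reshape(-1,2)
    r=np.c_[u,np.ones(len(u))]@A.T
    return (e+r*((z-e[2])/r[:,2])[:,None])[:,:2]
def proj(n,P):
    K,d,e,A=cam(n); rv=cv2.Rodrigues(A.T)[0]; return cv2.projectPoints(np.array(P,float).reshape(-1,3),rv,-A.T@e,K,d)[0].reshape(-1,2)
def rect(n,m,z,lo=60,roi=None):
    "min-area rectangles in world at height z: centre, (long,short), long-axis angle deg"
    out=[]
    for c in cv2.findContours(m.astype(np.uint8),cv2.RETR_EXTERNAL,cv2.CHAIN_APPROX_NONE)[0]:
        if cv2.contourArea(c)<lo: continue
        (x,y),(w,h),a=cv2.minAreaRect((cast(n,c.reshape(-1,2),z)*1000).astype(np.float32))
        if w<h: w,h,a=h,w,a+90
        px=c.reshape(-1,2).mean(0); out.append((px.round(),np.round([x,y,w,h],1),round(a%180,1)))
    return out
def tool(target,yaw=None):
    "shift in tool axes from the measured pose (tool down) to a world TCP target"
    s=bot.observe(); T=R.from_euler('xyz',s['tool_rot']); d=T.inv().apply(np.array(target)-s['position'])
    r=None
    if yaw is not None:
        y=(yaw-s['tool_rot'][2]+np.pi/2)%np.pi-np.pi/2
        r=(T.inv()*R.from_euler('xyz',[np.pi,0,s['tool_rot'][2]+y])).as_rotvec().round(3)
    print('shift',d.round(4),'rot',r,'q7',s['qpos'][6].round(2))
E
python3 - <<'E'
from h import *
im=cv2.imread('pics/top0.png'); H,S,V=cv2.split(cv2.cvtColor(im,cv2.COLOR_BGR2HSV))
def roi(m,x0,y0,x1,y1):
    o=np.zeros(m.shape,bool);o[y0:y1,x0:x1]=m[y0:y1,x0:x1];return o
k=(H>15)&(H<30)&(S>110)&(V>110)
print('keys',rect('top',roi(k,320,180,400,280),.012))
print('stage',rect('top',roi((H>55)&(H<95)&(S>90),195,135,330,230),.015))
print('tray',rect('top',roi((H<20)&(S>90),70,160,170,240),.016))
print('nut',rect('top',roi(((H<8)|(H>172))&(S>120),115,240,160,285),.042))
print(im[205,214],im[185,214],im[222,215],im[200,150:175][:, :].tolist()[:2],im[262,120:158].tolist())
for n,s,(x0,y0,x1,y1) in(("top",5,(190,130,340,235)),):
    c=cv2.resize(cv2.imread(f'pics/{n}0.png')[y0:y1,x0:x1],None,fx=s,fy=s,interpolation=cv2.INTER_CUBIC); cv2.imwrite('pics/c1.png',c)
E
```

```text
keys [(array([343., 247.]), array([ 452.8, -237.7,  108.4,   33.9]), 176.5), (array([375., 212.]), array([ 549.5, -325.8,  107.9,   34.9]), 2.7)]
stage [(array([267., 187.]), array([628.3, -33.8, 271.3, 209. ]), 88.4)]
tray [(array([ 73., 224.]), array([505. , 497.9,  82.3,  16.1]), 3.1), (array([120., 200.]), array([571. , 375.1, 192.9, 109.1]), 62.7)]
nut [(array([135., 261.]), array([405.8, 320.6,  65.8,  63.3]), 2.2)]
[69 66 64] [62 61 57] [111 118 121] [[47, 78, 112], [49, 79, 114]] [[132, 137, 138], [144, 144, 138], [115, 114, 135], [38, 43, 143], [25, 29, 121], [15, 20, 54], [0, 0, 38], [27, 27, 46], [55, 59, 59], [72, 75, 76], [69, 74, 73], [69, 75, 74], [66, 71, 73], [68, 73, 74], [67, 72, 72], [70, 73, 75], [71, 74, 75], [71, 77, 77], [69, 75, 76], [70, 75, 73], [67, 70, 71], [84, 86, 83], [110, 110, 114], [91, 92, 137], [24, 27, 148], [26, 30, 124], [6, 6, 35], [11, 12, 44], [51, 50, 61], [78, 76, 76], [75, 74, 74], [77, 75, 77], [72, 71, 72], [59, 59, 58], [63, 67, 67], [68, 73, 73], [69, 73, 73], [67, 71, 71]]
```

View pics/c1.png

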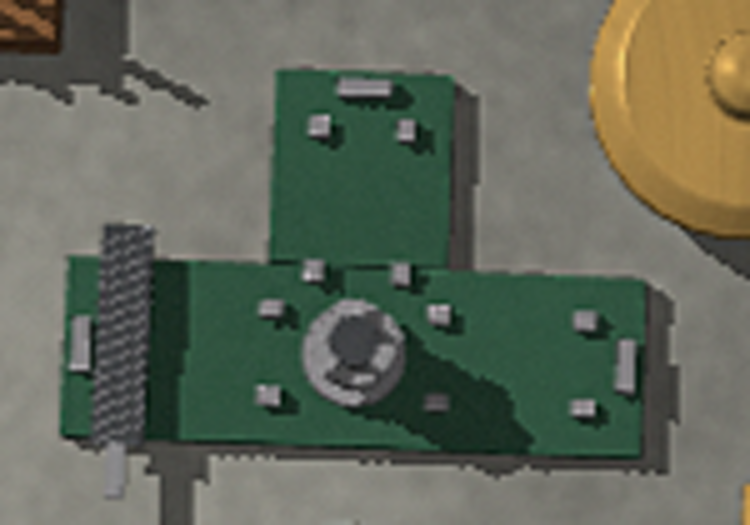

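The crop shows the plate corners at crop px (68,256), (62,436), (646,281), (640,455), (277,70), (453,76). The file's blade runs from (128,225) to (118,443), with its tang towards the robot, ending at (115,495).

```bash
python3 - <<'E'
from h import *
o=lambda p:np.array(p)/5+[190,130]-0.4
C=cast('top',o([(68,256),(62,436),(646,281),(640,455),(277,70),(453,76)]),.015)*1000
print(C.round(1))
L=(C[0]+C[1])/2;Rr=(C[2]+C[3])/2;T=(C[4]+C[5])/2
y=(L-Rr); print('len',np.linalg.norm(y)); u=y/np.linalg.norm(y); yaw=np.degrees(np.arctan2(-u[0],u[1])); x=np.array([u[1],-u[0]])
c1=(L+Rr)/2; print('axis',c1,'yaw',yaw,'from x arm',T-160*x, 'edges',[(p-c1)@x for p in C],[(p-c1)@u for p in C])
S=cast('top',o([(80,344),(365,87),(627,366)]),.025)*1000; print('stops',S,[np.linalg.norm(s-c1) for s in S],'mid',(S[0]+S[2])/2)
st=cast('top',o([(354,352)]),.029)*1000; print('collar',st)
F=cast('top',o([(104,225),(153,225),(93,440),(143,445),(115,495)]),.033)*1000; print('file',F.round(1))
# scene-cam check
im=cv2.imread('pics/scene0.png'); hsv=cv2.cvtColor(im,cv2.COLOR_BGR2HSV);H,S_,V=cv2.split(hsv)
k=(H>12)&(H<32)&(S_>90)&(V>90); m=np.zeros_like(k); m[195:262,140:210]=k[195:262,140:210]; m[245:,165:]=0
print('keys scene',rect('scene',m,.012))
m=np.zeros_like(k); a=((H<8)|(H>170))&(S_>120); m[170:215,375:420]=a[170:215,375:420]; ys,xs=np.nonzero(m); print('nut scene px',xs.min(),xs.max(),ys.min(),ys.max())
g=(H>55)&(H<95)&(S_>80); m=np.zeros_like(k); m[210:300,210:360]=g[210:300,210:360]
c=max(cv2.findContours(m.astype(np.uint8),0,1)[0],key=cv2.contourArea); print(cv2.approxPolyDP(c,4,True).reshape(-1,2).tolist())
I=[cv2.resize(cv2.imread(f'pics/{n}0.png')[b[1]:b[1]+40,b[0]:b[0]+40],(400,400),interpolation=2) for n,b in(('top',(117,242)),('scene',(378,170)))]
cv2.imwrite('pics/c2.png',np.hstack(I))
E
```

```text
[[ 628.4  148.8]
 [ 528.9  149.5]
 [ 618.8 -170. ]
 [ 522.4 -166.8]
 [ 734.5   35.4]
 [ 732.5  -62.4]]
len 317.629991506607
axis [574.62002382  -9.62556966] yaw -1.4470241711138208 from x arm [573.5207841  -9.4532451] edges [np.float64(49.7336355017784), np.float64(-49.73363550177828), np.float64(48.18622837385335), np.float64(-48.18622837385313), np.float64(158.64203662717884), np.float64(159.15148171844865)] [np.float64(159.6875522287225), np.float64(157.94243927788457), np.float64(-159.21026249391352), np.float64(-158.4197290126935), np.float64(49.09170420906657), np.float64(-48.80268241882017)]
stops [[ 578.4485611   139.90502038]
 [ 723.34121994  -13.56689467]
 [ 570.2744978  -158.56574509]] [np.float64(149.5795943877098), np.float64(148.7734123353764), np.float64(149.0035551688718)] mid [574.36152945  -9.33036236]
collar [[575.54340811  -9.43097647]]
file [[642.9 127.6]
 [643.3 101. ]
 [525.4 130.8]
 [523.  103.8]
 [495.8 118.2]]
keys scene [(array([155., 241.]), array([ 553.8, -325.3,  118.9,   36. ]), 2.7), (array([193., 215.]), array([ 458.9, -237.2,  116.7,   36.4]), 176.2)]
nut scene px 387 410 179 200
[[325, 250], [321, 227], [307, 226], [303, 234], [298, 230], [297, 241], [280, 246], [273, 255], [273, 242], [265, 251], [258, 244], [264, 238], [256, 237], [255, 245], [253, 236], [242, 239], [242, 245], [237, 239], [240, 247], [247, 246], [243, 254], [264, 252], [272, 288], [311, 286], [306, 255]]
```

View pics/c2.png

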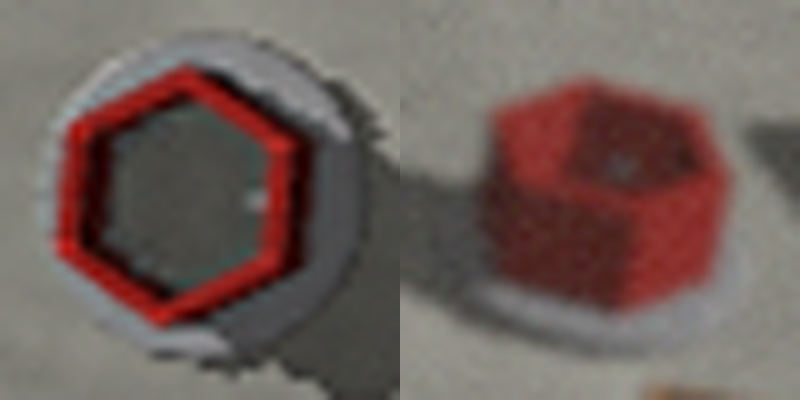

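The nut's hexagon is centred at crop px (176,196), with vertices near (187,67) and (165,325). It stands upright with its flange down. I'll start with the near key.

```bash
python3 - <<'E'
from h import *
P=np.array([(187,67),(296,145),(278,265),(165,325),(58,245),(75,130)])/10+[117,242]-.45
W=cast('top',P,.042)*1000; c=W.mean(0); print('nut',c,'vertex ang mod60',[round(np.degrees(np.arctan2(*(w-c)[::-1]))%60,1) for w in W],[np.linalg.norm(w-c).round(1) for w in W])
tool([.453,-.2377,.13],-.061)
E
```

```text
nut [406.47267167 322.67340705] vertex ang mod60 [np.float64(57.7), np.float64(54.0), np.float64(57.0), np.float64(57.2), np.float64(53.3), np.float64(58.1)] [np.float64(34.1), np.float64(33.9), np.float64(32.7), np.float64(33.9), np.float64(33.4), np.float64(32.4)]
shift [ 0.3494 -0.2509  0.101 ] rot [-0.001  0.     0.397] q7 -0.11
```

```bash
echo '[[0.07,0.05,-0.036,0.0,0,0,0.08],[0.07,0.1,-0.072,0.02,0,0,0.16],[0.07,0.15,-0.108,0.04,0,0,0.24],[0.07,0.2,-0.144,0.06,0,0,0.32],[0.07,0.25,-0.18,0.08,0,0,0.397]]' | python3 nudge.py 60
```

```text
refused: ROWS must be rows parted by semicolons, with the numbers parted by spaces. Nothing was moved.
```

The call was refused and nothing moved: it wants rows parted by semicolons, with the numbers parted by spaces. Same move again in that form.

```bash
echo '0.07 0.05 -0.036 0.0 0 0 0.08;0.07 0.1 -0.072 0.02 0 0 0.16;0.07 0.15 -0.108 0.04 0 0 0.24;0.07 0.2 -0.144 0.06 0 0 0.32;0.07 0.25 -0.18 0.08 0 0 0.397' | python3 nudge.py 60; python3 - <<'E'
from h import *
tool([.453,-.2377,.13],-.061)
E
```

```text
clock: 0.72
position: [0.3784, -0.3432, 0.1535]
tool_rot: [3.142, -0.0, -0.064]
force: [1.8, -0.4, -0.5]
grip_width: 0.0703
finger_force: 0.0
shift [ 0.0676 -0.1101  0.0235] rot [ 0.    -0.    -0.003] q7 -1.02
```

```bash
echo '0.06 0.034 -0.053 0.012 0 0 0;0.06 0.066 -0.106 0.024 0 0 0;0.06 0.066 -0.106 0.024 0 0 0;0.06 0.066 -0.106 0.024 0 0 0' | python3 nudge.py; python3 - <<'E'
from h import *
im=bot.grab_frame('top'); H,S,V=cv2.split(cv2.cvtColor(im,cv2.COLOR_BGR2HSV)); k=(H>15)&(H<30)&(S>110)&(V>110); k[:180]=0;k[280:]=0;k[:,:320]=0;k[:,400:]=0
print('keys',rect('top',k,.012))
tool([.453,-.2377,.002],-.061)
E
```

```text
clock: 1.23
position: [0.4498, -0.2432, 0.13]
tool_rot: [3.141, 0.001, -0.061]
force: [0.7, 0.8, 0.1]
grip_width: 0.0599
finger_force: 0.0
keys [(array([341., 258.]), array([ 422.6, -232.4,   46.1,   24.6]), 179.8), (array([344., 232.]), array([ 489.6, -239.6,   33.4,   32.9]), 90.7), (array([376., 200.]), array([ 577.8, -324.8,   50. ,   34.2]), 5.0)]
shift [ 0.0032 -0.0065  0.1281] rot [ 0.     0.    -0.001] q7 -1.26
```

```bash
echo '0.06 0.003 -0.005 0.05 0 0 0;0.06 0.003 -0.005 0.09 0 0 0;0.06 0.003 -0.005 0.12 0 0 0;0.06 0.003 -0.005 0.128 0 0 0;0.06 0.003 -0.005 0.128 0 0 0' | python3 nudge.py;echo '0.0 0 0 0 0 0 0;0.0 0 0 0 0 0 0;0.0 0 0 0 0 0 0;0.0 0 0 0 0 0 0' | python3 nudge.py
```

```text
clock: 1.9
position: [0.4531, -0.2391, 0.0025]
tool_rot: [3.141, 0.0, -0.063]
force: [-0.2, -0.5, 0.7]
grip_width: 0.0596
finger_force: 0.0
clock: 2.4
position: [0.454, -0.2387, 0.0036]
tool_rot: [3.141, -0.002, -0.061]
force: [-3.0, 0.4, 15.7]
grip_width: 0.0324
finger_force: 58.5
```

```bash
echo '0.0 0 0 -0.03 0 0 0;0.0 0 0 -0.06 0 0 0;0.0 0 0 -0.09 0 0 0;0.0 0 0 -0.09 0 0 0' | python3 nudge.py;python3 - <<'E'
from h import *
tool([.6615,-.0117,.09],-.025)
E
```

```text
clock: 2.9
position: [0.4544, -0.2388, 0.0944]
tool_rot: [3.14, -0.004, -0.061]
force: [0.2, -0.6, -5.2]
grip_width: 0.0318
finger_force: 62.7
shift [ 0.1927 -0.2394  0.0048] rot [ 0.001 -0.004 -0.036] q7 -1.28
```

```bash
echo '0.0 0.04 -0.035 -0.02 0 0 -0.01;0.0 0.08 -0.08 -0.04 0 0 -0.02;0.0 0.12 -0.125 -0.04 0 0 -0.036;0.0 0.155 -0.175 -0.04 0 0 -0.036;0.0 0.185 -0.225 -0.04 0 0 -0.036' | python3 nudge.py;echo '0.0 0.008 -0.015 0 0 0 0;0.0 0.008 -0.015 0 0 0 0;0.0 0.008 -0.015 0 0 0 0;0.0 0.008 -0.015 0 0 0 0' | python3 nudge.py;python3 - <<'E'
from h import *
tool([.6615,-.0117,.025],-.025)
cv2.imwrite('pics/s1.png',bot.grab_frame('scene'))
E
```

```text
clock: 3.52
position: [0.6525, -0.0234, 0.131]
tool_rot: [3.141, 0.001, -0.025]
force: [1.0, -0.2, -3.2]
grip_width: 0.0317
finger_force: 62.7
clock: 4.03
position: [0.6597, -0.0117, 0.1321]
tool_rot: [3.141, 0.0, -0.027]
force: [0.3, 0.2, -4.5]
grip_width: 0.0315
finger_force: 62.7
shift [ 1.800e-03 -1.000e-04  1.071e-01] rot [ 0.     0.    -0.002] q7 -1.68
```

View pics/s1.png

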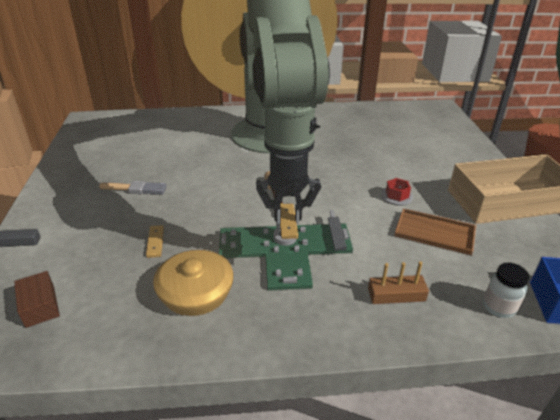

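The scene view shows the key held level at (288,220) above the +x arm, with nothing else disturbed.

```bash
echo '0.0 0.002 0 0.04 0 0 0;0.0 0.002 0 0.075 0 0 0;0.0 0.002 0 0.095 0 0 0;0.0 0.002 0 0.107 0 0 0;0.0 0.002 0 0.107 0 0 0' | python3 nudge.py;python3 - <<'E'
from h import *
tool([.6615,-.0117,.019],-.025)
E
```

```text
clock: 4.7
position: [0.6621, -0.0104, 0.025]
tool_rot: [3.142, 0.0, -0.025]
force: [-0.2, -0.9, -3.2]
grip_width: 0.0314
finger_force: 62.6
shift [-0.0006  0.0013  0.006 ] rot [ 0.  0. -0.] q7 -1.68
```

```bash
echo '0.0 0 0.0005 0.003 0 0 0;0.0 0 0.0005 0.006 0 0 0;0.0 0 0.0005 0.006 0 0 0' | python3 nudge.py; python3 - <<'E'
from h import *
print(bot.observe()['force'],bot.observe()['position'])
E
echo '0.06 0 0 0 0 0 0;0.06 0 0 0 0 0 0;0.06 0 0 0 0 0 0' | python3 nudge.py; echo '0.06 0 0 -0.03 0 0 0;0.06 0 0 -0.06 0 0 0;0.06 0 0 -0.11 0 0 0;0.06 -0.05 0 -0.12 0 0 0;0.06 -0.1 0.0 -0.12 0 0 0' | python3 nudge.py
```

```text
clock: 5.08
position: [0.6622, -0.0108, 0.0193]
tool_rot: [-3.142, -0.0, -0.025]
force: [0.9, -0.4, -4.3]
grip_width: 0.0323
finger_force: 64.5
[ 0.90651959 -0.38893805 -4.34521371] [ 0.66219209 -0.01080905  0.01927715]
clock: 5.45
position: [0.6623, -0.0108, 0.0193]
tool_rot: [-3.142, -0.0, -0.025]
force: [0.1, -0.3, -1.1]
grip_width: 0.0599
finger_force: 0.0
clock: 6.08
position: [0.5614, -0.0083, 0.1402]
tool_rot: [-3.141, -0.002, -0.025]
force: [0.7, 0.7, 0.0]
grip_width: 0.0602
finger_force: 0.0
```

```bash
echo '0.06 0 0.06 0.0 0 0 -0.01;0.06 -0.002 0.12 0 0 0 -0.02;0.06 -0.003 0.18 0 0 0 -0.04;0.06 -0.004 0.24 0 0 0 -0.06;0.06 -0.005 0.3 0 0 0 -0.072' | python3 nudge.py; echo '0.06 0 0 0 0 0 0;0.06 0 0 0 0 0 0' | python3 nudge.py; python3 - <<'E'
from h import *
im=bot.grab_frame('top'); cv2.imwrite('pics/t2.png',im); H,S,V=cv2.split(cv2.cvtColor(im,cv2.COLOR_BGR2HSV)); k=(H>15)&(H<30)&(S>110)&(V>110); 
a=k.copy();a[:180]=0;a[280:]=0;a[:,:320]=0;a[:,400:]=0
print('keys',rect('top',a,.012))
a=k.copy();a[:140]=0;a[200:]=0;a[:,:240]=0;a[:,290:]=0
print('bay1',rect('top',a,.027))
im=cv2.imread('pics/top0.png'); H,S,V=cv2.split(cv2.cvtColor(im,cv2.COLOR_BGR2HSV))
sc=bot.grab_frame('scene'); cv2.imwrite('pics/s2.png',sc); 
tool([.5495,-.3258,.002],.047)
c=np.hstack([cv2.resize(cv2.imread('pics/t2.png')[130:220,230:310],(400,450),interpolation=2),cv2.resize(sc[230:300,245:325],(400,450),interpolation=2)]);cv2.imwrite('pics/c3.png',c)
E
```

```text
clock: 6.7
position: [0.5494, -0.31, 0.1394]
tool_rot: [3.141, -0.001, 0.047]
force: [1.0, 0.5, 0.4]
grip_width: 0.0601
finger_force: 0.0
clock: 6.95
position: [0.5496, -0.3077, 0.139]
tool_rot: [-3.141, -0.0, 0.047]
force: [-0.8, 0.5, 0.1]
grip_width: 0.0599
finger_force: 0.0
keys [(array([374., 221.]), array([ 523.8, -325.5,   55.9,   31.8]), 2.6)]
bay1 [(array([262., 169.]), array([661.6, -12. , 107. ,  33. ]), 178.5)]
shift [-0.0015  0.0192  0.1372] rot [-0.001 -0.     0.001] q7 -1.13
```

View pics/c3.png

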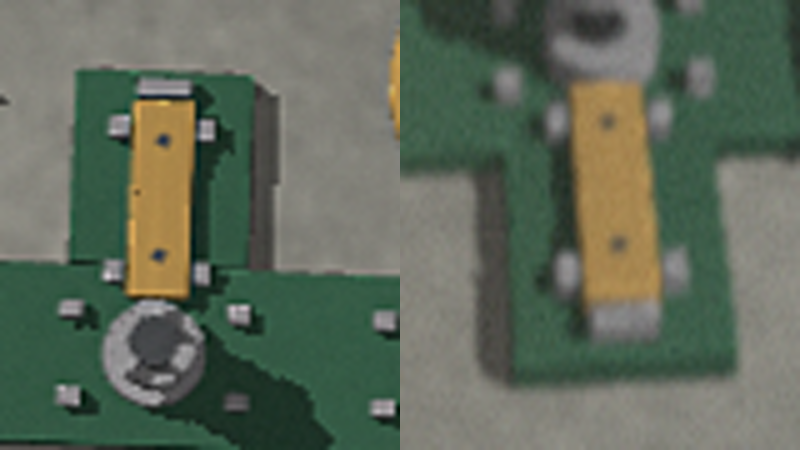

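The crops show the key lying flat in the +x bay at (162,200), between its stops and with the collar end clear. Next is the second key.

```bash
echo '0.06 -0.001 0.019 0.04 0 0 0;0.06 -0.001 0.0185 0.09 0 0 0;0.06 -0.001 0.0185 0.125 0 0 0;0.06 -0.001 0.0185 0.135 0 0 0;0.06 -0.001 0.0185 0.1355 0 0 0' | python3 nudge.py;echo '0.0 0 0 0 0 0 0;0.0 0 0 0 0 0 0;0.0 0 0 0 0 0 0;0.0 0 0 0 0 0 0' | python3 nudge.py;echo '0.0 0 0 -0.03 0 0 0;0.0 0 0 -0.08 0 0 0;0.0 0 0 -0.12 0 0 0;0.0 0 0 -0.13 0 0 0;0.0 0 0 -0.13 0 0 0' | python3 nudge.py;python3 - <<'E'
from h import *
tool([.5723,-.0955,.12],1.546)
E
```

```text
clock: 7.68
position: [0.55, -0.326, 0.0041]
tool_rot: [-3.142, -0.0, 0.048]
force: [-0.0, -0.8, 0.3]
grip_width: 0.0598
finger_force: 0.0
clock: 8.18
position: [0.5503, -0.3268, 0.0055]
tool_rot: [3.141, -0.002, 0.047]
force: [-2.7, 1.7, 11.7]
grip_width: 0.0317
finger_force: 59.0
clock: 8.8
position: [0.5494, -0.3265, 0.1338]
tool_rot: [3.141, -0.0, 0.047]
force: [-0.0, -0.3, -4.3]
grip_width: 0.032
finger_force: 61.8
shift [ 0.0337 -0.2297  0.0137] rot [ 1.000e-03 -0.000e+00 -1.499e+00] q7 -1.1
```

```bash
echo '0.0 0.006 -0.045 0 0 0 -0.18;0.0 0.012 -0.09 0 0 0 -0.36;0.0 0.018 -0.135 0 0 0 -0.54;0.0 0.024 -0.18 0 0 0 -0.72;0.0 0.034 -0.23 0 0 0 -0.9' | python3 nudge.py;echo '0.0 0 0 0 0 0 -0.18;0.0 0 0 0 0 0 -0.36;0.0 0 0 0 0 0 -0.54;0.0 0 0 0 0 0 -0.6;0.0 0 0 0 0 0 -0.6' | python3 nudge.py;python3 - <<'E'
from h import *
tool([.5723,-.095,.026],1.546)
E
```

```text
clock: 9.43
position: [0.5717, -0.094, 0.132]
tool_rot: [-3.139, 0.001, 0.952]
force: [1.3, -0.3, -3.9]
grip_width: 0.0317
finger_force: 61.8
clock: 10.05
position: [0.5719, -0.0952, 0.1321]
tool_rot: [-3.139, -0.001, 1.546]
force: [-0.1, 0.4, -5.0]
grip_width: 0.0316
finger_force: 61.8
shift [1.000e-04 7.000e-04 1.061e-01] rot [-0.002 -0.001  0.   ] q7 -0.25
```

```bash
echo '0.0 0 0.0005 0.04 0 0 0;0.0 0 0.0005 0.08 0 0 0;0.0 0 0.0005 0.1 0 0 0;0.0 0 0.0005 0.104 0 0 0;0.0 0 0.0005 0.104 0 0 0' | python3 nudge.py;python3 - <<'E'
from h import *
tool([.5723,-.095,.0212],1.546)
E
```

```text
clock: 10.68
position: [0.5737, -0.0952, 0.0303]
tool_rot: [3.141, 0.0, 1.546]
force: [0.5, -0.8, -4.6]
grip_width: 0.0316
finger_force: 61.8
shift [ 0.0002 -0.0014  0.0091] rot [0.001 0.    0.   ] q7 -0.32
```

```bash
echo '0.0 0 -0.001 0.003 0 0 0;0.0 0 -0.001 0.006 0 0 0;0.0 0 -0.001 0.0085 0 0 0;0.0 0 -0.001 0.0085 0 0 0' | python3 nudge.py; echo '0.06 0 0 0 0 0 0;0.06 0 0 0 0 0 0;0.06 0 0 0 0 0 0' | python3 nudge.py; echo '0.06 0 0 -0.03 0 0 0;0.06 0 0 -0.06 0 0 0;0.06 0 0 -0.11 0 0 0;0.06 0 0 -0.12 0 0 0' | python3 nudge.py;python3 - <<'E'
from h import *
tool([.580,.116,.12],-.025)
E
```

```text
clock: 11.18
position: [0.5721, -0.0952, 0.021]
tool_rot: [-3.141, -0.0, 1.547]
force: [-0.3, -0.0, -4.7]
grip_width: 0.0316
finger_force: 61.8
clock: 11.55
position: [0.5724, -0.0952, 0.0213]
tool_rot: [3.141, -0.0, 1.547]
force: [0.4, 0.1, -0.9]
grip_width: 0.0599
finger_force: 0.0
clock: 12.05
position: [0.5735, -0.0953, 0.1442]
tool_rot: [3.137, 0.001, 1.547]
force: [-0.7, 1.2, -0.7]
grip_width: 0.0603
finger_force: 0.0
shift [0.2114 0.0012 0.0241] rot [ 0.003  0.004 -1.57 ] q7 -0.24
```

```bash
echo '0.05 0.02 0 0 0 0 0.18;0.05 0.06 0 0 0 0 0.36;0.05 0.11 0 0 0 0 0.54;0.05 0.16 0 0 0 0 0.72;0.05 0.21 0.001 0.02 0 0 0.9' | python3 nudge.py;echo '0.05 0 0 0 0 0 0.18;0.05 0 0 0 0 0 0.36;0.05 0 0 0 0 0 0.54;0.05 0 0 0 0 0 0.67;0.05 0 0 0 0 0 0.67' | python3 nudge.py;python3 - <<'E'
from h import *
tool([.580,.116,.0225],-.025)
im=bot.grab_frame('top'); H,S,V=cv2.split(cv2.cvtColor(im,cv2.COLOR_BGR2HSV)); k=(H>15)&(H<30)&(S>110)&(V>110);sc=bot.grab_frame('scene')
a=k.copy();a[:180]=0;a[230:]=0;a[:,:250]=0;a[:,330:]=0
print('bay2',rect('top',a,.027))
a=k.copy();a[:140]=0;a[200:]=0;a[:,:240]=0;a[:,290:]=0
print('bay1',rect('top',a,.027))
c=np.hstack([cv2.resize(im[160:250,190:335],(500,310),interpolation=2),cv2.resize(sc[200:300,215:360],(300,207),interpolation=2).repeat(1,0)[:207].copy() if 0 else cv2.resize(sc[195:285,205:350],(290,310),interpolation=2)]);cv2.imwrite('pics/c4.png',c)
E
```

```text
clock: 12.68
position: [0.5788, 0.1163, 0.1216]
tool_rot: [3.141, -0.002, 0.641]
force: [1.3, -0.7, -0.1]
grip_width: 0.0502
finger_force: 0.0
clock: 13.3
position: [0.578, 0.1148, 0.1207]
tool_rot: [3.141, 0.0, -0.022]
force: [-0.4, 0.1, -0.4]
grip_width: 0.0497
finger_force: 0.0
shift [ 0.002  -0.0013  0.0982] rot [0.001 0.    0.003] q7 -1.91
bay2 [(array([293., 201.]), array([572.4, -96.9, 107.3,  32.9]), 88.6), (array([260., 185.]), array([617.1,  -7.8,  32.8,  27.6]), 90.7)]
bay1 [(array([261., 170.]), array([658. ,  -9.7, 108.6,  33.2]), 178.4)]
```

View pics/c4.png

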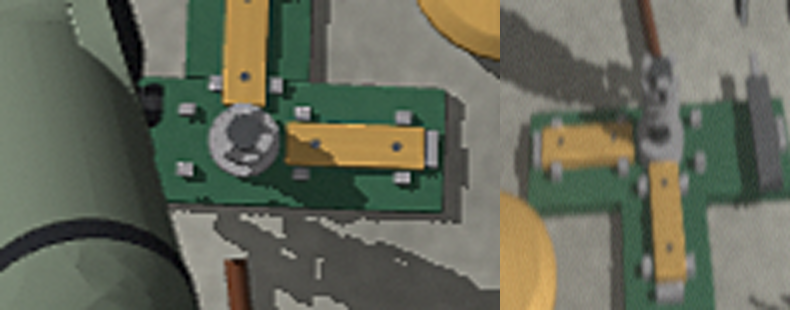

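Both keys lie in their bays: bay2's at crop (355,145) and bay1's at (245,50). The file still lies across bay0. Now I'll grip the file.

```bash
echo '0.05 0.002 -0.001 0.04 0 0 0.003;0.05 0.002 -0.001 0.08 0 0 0.003;0.05 0.002 -0.001 0.094 0 0 0.003;0.05 0.002 -0.001 0.0975 0 0 0.003;0.05 0.002 -0.001 0.0975 0 0 0.003' | python3 nudge.py;echo '0.0 0 0 0 0 0 0;0.0 0 0 0 0 0 0;0.0 0 0 0 0 0 0;0.0 0 0 0 0 0 0' | python3 nudge.py 50;echo '0.0 0 0 -0.02 0 0 0;0.0 0 0 -0.04 0 0 0;0.0 0 0 -0.07 0 0 0;0.0 0 0 -0.07 0 0 0' | python3 nudge.py;python3 - <<'E'
from h import *
th=np.radians(62.7); print(.571+.006*np.cos(th),.3751+.006*np.sin(th))
tool([.574,.380,.08],th)
E
```

```text
clock: 14.02
position: [0.5808, 0.1157, 0.0246]
tool_rot: [-3.141, -0.001, -0.026]
force: [0.4, -0.2, 0.4]
grip_width: 0.0505
finger_force: 0.0
clock: 14.52
position: [0.5809, 0.1158, 0.0249]
tool_rot: [-3.141, -0.002, -0.026]
force: [-1.9, -1.4, 9.3]
grip_width: 0.0264
finger_force: 48.8
clock: 15.02
position: [0.5818, 0.1159, 0.097]
tool_rot: [-3.14, -0.005, -0.026]
force: [0.1, -0.0, -2.6]
grip_width: 0.0264
finger_force: 50.4
0.5737518973269058 0.3804317033959297
shift [-0.0148 -0.2637  0.0173] rot [ 1.000e-03 -5.000e-03 -1.121e+00] q7 -1.92
```

```bash
echo '0.0 -0.002 -0.05 -0.01 0 0 -0.18;0.0 -0.004 -0.1 -0.01 0 0 -0.36;0.0 -0.006 -0.155 -0.01 0 0 -0.54;0.0 -0.01 -0.21 -0.01 0 0 -0.72;0.0 -0.0128 -0.268 -0.01 0 0 -0.9' | python3 nudge.py;echo '0.0 0 0 0 0 0 -0.18;0.0 0 0 0 0 0 -0.221;0.0 0 0 0 0 0 -0.221;0.0 0 0 0 0 0 -0.221' | python3 nudge.py;python3 - <<'E'
from h import *
tool([.576,.3849,.010],np.radians(62.7))
sc=bot.grab_frame('scene');cv2.imwrite('pics/s5.png',sc[100:330,250:560].repeat(2,0).repeat(2,1))
E
```

```text
clock: 15.65
position: [0.5743, 0.3853, 0.1039]
tool_rot: [3.141, 0.0, 0.879]
force: [0.8, -0.6, -2.2]
grip_width: 0.0266
finger_force: 50.4
clock: 16.15
position: [0.5748, 0.3832, 0.1038]
tool_rot: [3.141, 0.0, 1.091]
force: [0.2, 0.8, -1.8]
grip_width: 0.0264
finger_force: 50.4
shift [0.0021 0.0002 0.0938] rot [ 0.     0.    -0.003] q7 -1.36
```

View pics/s5.png

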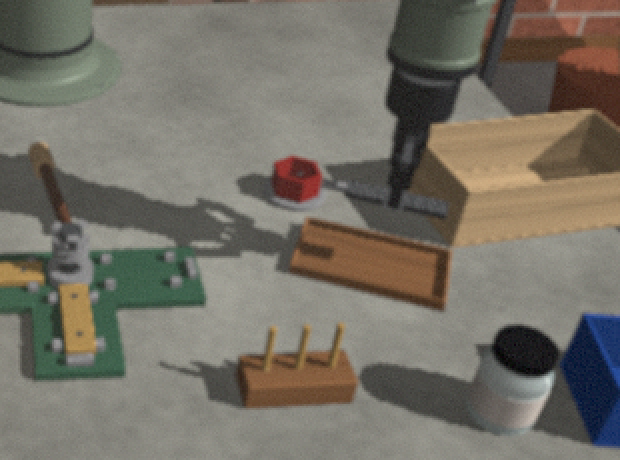

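The file is held level at (385,200) above the tray, parallel to the tray's long side. The nut is untouched.

```bash
echo '0.0 0.002 0 0.04 0 0 0;0.0 0.002 0 0.075 0 0 0;0.0 0.002 0 0.09 0 0 0;0.0 0.002 0 0.0965 0 0 0;0.0 0.002 0 0.0975 0 0 0' | python3 nudge.py;echo '0.0 0 0 0 0 0 0;0.045 0 0 0 0 0 0;0.045 0 0 0 0 0 0;0.045 0 0 0 0 0 0' | python3 nudge.py;echo '0.045 0 0 -0.03 0 0 0;0.045 0 0 -0.08 0 0 0;0.045 0 0 -0.12 0 0 0;0.08 0 0 -0.13 0 0 0' | python3 nudge.py;python3 - <<'E'
from h import *
tool([.4065,.3227,.13],np.radians(56))
tool([.4065,.3227,.13],np.radians(-4))
E
```

```text
clock: 16.82
position: [0.5758, 0.3859, 0.0068]
tool_rot: [3.141, -0.001, 1.094]
force: [0.1, 0.7, -1.3]
grip_width: 0.0259
finger_force: 50.3
clock: 17.32
position: [0.5755, 0.3858, 0.0064]
tool_rot: [3.141, -0.0, 1.095]
force: [0.9, 0.4, -0.1]
grip_width: 0.045
finger_force: 0.0
clock: 17.82
position: [0.5764, 0.3864, 0.1391]
tool_rot: [3.14, -0.004, 1.095]
force: [-0.4, 0.7, -0.9]
grip_width: 0.0618
finger_force: 0.0
shift [-0.1345 -0.1218  0.0085] rot [ 0.002 -0.004  0.117] q7 -1.35
shift [-0.1345 -0.1218  0.0085] rot [-0.    -0.004  1.164] q7 -1.35
```

```bash
python3 - <<'E'
from h import *
im=bot.grab_frame('top'); H,S,V=cv2.split(cv2.cvtColor(im,cv2.COLOR_BGR2HSV))
r=(((H<8)|(H>172))&(S>120)); r[:235]=0;r[290:]=0;r[:,:105]=0;r[:,170:]=0
print('nut',rect('top',r,.042))
c=np.hstack([cv2.resize(im[242:282,117:157],(400,400),interpolation=2),cv2.resize(im[155:255,70:170],(400,400),interpolation=2)]);cv2.imwrite('pics/c6.png',c)
E
```

```text
nut []
```

View pics/c6.png

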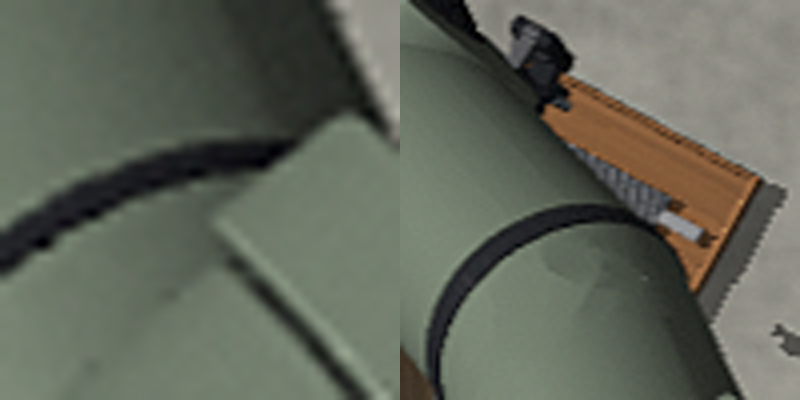

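The file lies inside the tray, at crop (630,180). The arm hides the nut from above, so I'll check it in the scene camera and approach.

```bash
python3 - <<'E'
from h import *
im=bot.grab_frame('scene'); H,S,V=cv2.split(cv2.cvtColor(im,cv2.COLOR_BGR2HSV))
a=((H<8)|(H>170))&(S>120); m=np.zeros_like(a); m[160:225,340:450]=a[160:225,340:450]; ys,xs=np.nonzero(m); print('nut px',np.percentile(xs,[1,99]),np.percentile(ys,[1,99]))
E
echo '0.08 -0.034 -0.03 0 0 0 -0.18;0.08 -0.068 -0.06 0 0 0 -0.36;0.08 -0.1 -0.09 0 0 0 -0.54;0.08 -0.133 -0.12 0 0 0 -0.72;0.08 -0.133 -0.121 0.01 0 0 -0.9' | python3 nudge.py; echo '0.08 0 0 0 0 0 -0.03;0.08 0 0 0 0 0 -0.03;0.08 0 0 0 0 0 -0.03' | python3 nudge.py;python3 - <<'E'
from h import *
tool([.4065,.3227,.008],np.radians(116))
im=bot.grab_frame('scene');cv2.imwrite('pics/c7.png',cv2.resize(im[140:240,350:450],(600,600),interpolation=2))
E
```

```text
nut px [388. 409.] [179. 199.]
clock: 18.55
position: [0.4044, 0.3218, 0.1256]
tool_rot: [-3.14, 0.001, 2.003]
force: [1.4, 0.4, -0.5]
grip_width: 0.08
finger_force: 0.0
clock: 18.92
position: [0.4071, 0.323, 0.126]
tool_rot: [-3.141, -0.0, 2.022]
force: [0.6, -0.5, 0.2]
grip_width: 0.08
finger_force: 0.0
shift [-0.     -0.0007  0.118 ] rot [-0.    -0.    -0.003] q7 -0.73
```

View pics/c7.png

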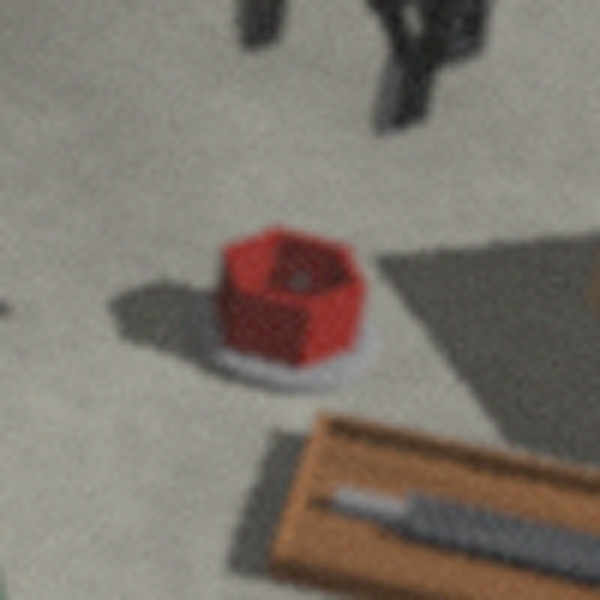

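The nut stands where it was first seen, at (292,295) in the crop, with the fingers above it. The file is flat in the tray. Now I'll descend and grip.

```bash
echo '0.08 0 -0.0005 0.04 0 0 0;0.08 0 -0.0005 0.08 0 0 0;0.08 0 -0.0005 0.105 0 0 0;0.08 0 -0.0005 0.115 0 0 0;0.08 0 -0.0005 0.117 0 0 0' | python3 nudge.py;echo '0.0 0 0 0 0 0 0;0.0 0 0 0 0 0 0;0.0 0 0 0 0 0 0;0.0 0 0 0 0 0 0' | python3 nudge.py 60;echo '0.0 0 0 -0.03 0 0 0;0.0 0 0 -0.08 0 0 0;0.0 0 0 -0.13 0 0 0;0.0 0 0 -0.15 0 0 0;0.0 0 0 -0.15 0 0 0' | python3 nudge.py;python3 - <<'E'
from h import *
tool([.5745,-.0095,.15],2.022)
E
```

```text
clock: 19.6
position: [0.4065, 0.3229, 0.0092]
tool_rot: [-3.142, 0.0, 2.024]
force: [0.1, -0.1, 0.1]
grip_width: 0.0798
finger_force: 0.0
clock: 20.1
position: [0.4069, 0.323, 0.0102]
tool_rot: [3.14, -0.0, 2.025]
force: [-1.6, -0.5, 5.8]
grip_width: 0.0588
finger_force: 65.1
clock: 20.72
position: [0.4072, 0.3228, 0.1608]
tool_rot: [3.138, -0.0, 2.024]
force: [0.9, -0.0, -4.0]
grip_width: 0.0593
finger_force: 67.2
shift [-0.3721  0.0049  0.0107] rot [ 0.003 -0.     0.002] q7 -0.7
```

```bash
echo '0.0 -0.06 0.001 0 0 0 0;0.0 -0.12 0.002 0 0 0 0;0.0 -0.18 0.003 0 0 0 0;0.0 -0.24 0.004 0 0 0 0;0.0 -0.3 0.005 0 0 0 0' | python3 nudge.py;echo '0.0 -0.05 0 0 0 0 0;0.0 -0.072 0 0 0 0 0;0.0 -0.072 0 0 0 0 0;0.0 -0.072 0 0 0 0 0' | python3 nudge.py;python3 - <<'E'
from h import *
tool([.5745,-.0095,.11],2.022)
im=bot.grab_frame('top'); sc=bot.grab_frame('scene'); cv2.imwrite('pics/t8.png',im); cv2.imwrite('pics/s8.png',sc)
# held nut in scene: red mask extents -> top rim & predicted
H,S,V=cv2.split(cv2.cvtColor(sc,cv2.COLOR_BGR2HSV)); a=((H<8)|(H>170))&(S>120); m=np.zeros_like(a); m[120:260,240:330]=a[120:260,240:330]; ys,xs=np.nonzero(m); print('nut px',xs.min(),xs.max(),ys.min(),ys.max())
c=np.hstack([cv2.resize(im[130:230,195:335],(420,300),interpolation=2),cv2.resize(sc[160:300,215:355],(300,300),interpolation=2)]);cv2.imwrite('pics/c8.png',c)
E
```

```text
clock: 21.35
position: [0.5426, 0.0532, 0.158]
tool_rot: [-3.14, -0.0, 2.025]
force: [1.5, 0.7, -2.9]
grip_width: 0.059
finger_force: 66.9
clock: 21.85
position: [0.5734, -0.0086, 0.1583]
tool_rot: [-3.141, -0.001, 2.026]
force: [-0.9, -0.0, -3.4]
grip_width: 0.059
finger_force: 66.9
shift [-0.0013  0.0007  0.0483] rot [-0.001 -0.001  0.004] q7 0.03
nut px 274 298 170 196
```

View pics/c8.png

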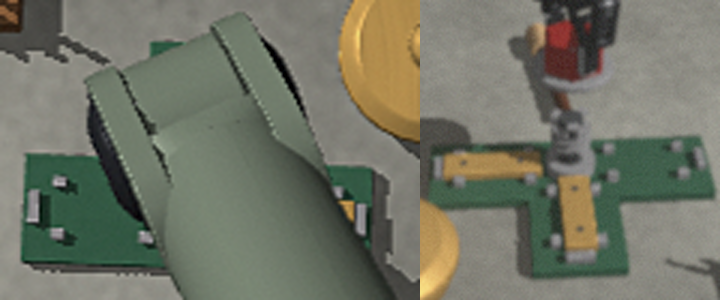

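Both keys still lie in their bays, and the nut is held level above the stud at (575,55) in the right-hand crop. I'll lower it carefully.

```bash
echo '0.0 -0.001 0.0005 0.02 0 0 0;0.0 -0.001 0.0005 0.04 0 0 0;0.0 -0.001 0.0005 0.05 0 0 0;0.0 -0.001 0.0005 0.05 0 0 0' | python3 nudge.py;echo '0.0 0 0 0.005 0 0 0;0.0 0 0 0.01 0 0 0;0.0 0 0 0.015 0 0 0;0.0 0 0 0.018 0 0 0;0.0 0 0 0.018 0 0 0' | python3 nudge.py;python3 - <<'E'
from h import *
tool([.5745,-.0095,.07],2.022); print(bot.observe()['moment'])
E
```

```text
clock: 22.45
position: [0.5744, -0.01, 0.108]
tool_rot: [-3.14, -0.001, 2.025]
force: [-0.3, -0.0, -2.7]
grip_width: 0.059
finger_force: 66.9
clock: 23.08
position: [0.5749, -0.0101, 0.0909]
tool_rot: [-3.141, -0.0, 2.025]
force: [-1.0, 0.6, -2.9]
grip_width: 0.0591
finger_force: 66.9
shift [ 0.0007 -0.0001  0.0209] rot [-0.    -0.     0.003] q7 -0.03
[ 0.03973502 -0.0019231   0.01452584]
```

```bash
echo '0.0 0 0 0.004 0 0 0;0.0 0 0 0.008 0 0 0;0.0 0 0 0.011 0 0 0;0.0 0 0 0.013 0 0 0;0.0 0 0 0.013 0 0 0' | python3 nudge.py;echo '0.0 0 0 0.002 0 0 0;0.0 0 0 0.004 0 0 0;0.0 0 0 0.006 0 0 0;0.0 0 0 0.008 0 0 0;0.0 0 0 0.008 0 0 0' | python3 nudge.py
```

```text
clock: 23.7
position: [0.5749, -0.0101, 0.078]
tool_rot: [-3.141, -0.0, 2.025]
force: [0.6, -0.1, -3.6]
grip_width: 0.0594
finger_force: 67.2
clock: 24.32
position: [0.5762, -0.0101, 0.0731]
tool_rot: [3.139, 0.003, 2.027]
force: [-10.4, -3.0, 42.2]
grip_width: 0.0592
finger_force: 76.3
```

```bash
echo '0.0 0 0 -0.003 0 0 0;0.0 0 0 -0.004 0 0 0;0.062 0 0 -0.004 0 0 0;0.062 0 0 -0.004 0 0 0;0.062 0 0 -0.004 0 0 0' | python3 nudge.py;python3 - <<'E'
from h import *
sc=bot.grab_frame('scene'); cv2.imwrite('pics/c9.png',cv2.resize(sc[180:280,240:340],(600,600),interpolation=2))
for z in(.029,.047,.058,.068): print(z,proj('scene',[[.5745+.044,-.0095,z],[.5745,-.0095-.044,z],[.5745,-.0095+.044,z]]).round(1).tolist())
tool([.5745,-.0095,.065],2.022)
E
```

```text
clock: 24.95
position: [0.5751, -0.0099, 0.0742]
tool_rot: [3.141, -0.0, 2.025]
force: [1.9, 2.3, -3.4]
grip_width: 0.062
finger_force: 2.5
0.029 [[285.9, 245.3], [266.0, 234.4], [302.1, 232.4]]
0.047 [[286.0, 239.4], [265.9, 228.6], [302.3, 226.6]]
0.058 [[286.0, 235.8], [265.8, 225.0], [302.5, 223.0]]
0.068 [[286.1, 232.5], [265.8, 221.7], [302.6, 219.7]]
shift [ 0.0007 -0.0003  0.0092] rot [ 0.    -0.     0.003] q7 -0.04
```

View pics/c9.png

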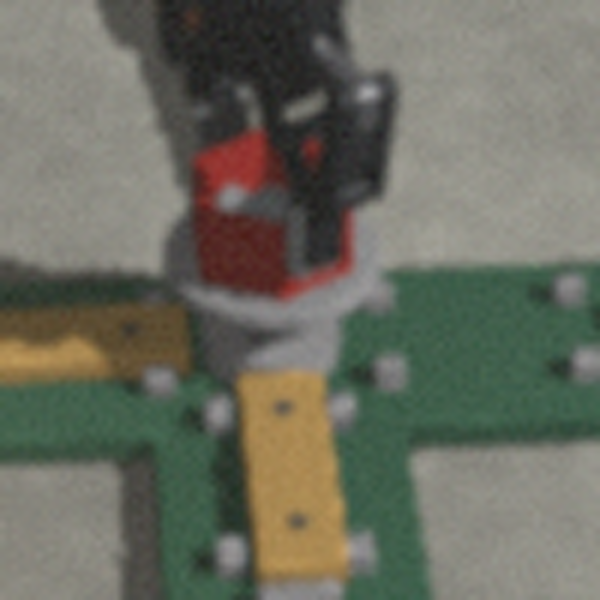

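The flange's lower edge is at crop y≈318 (row 233), so its underside stands at about z 0.066. It is still lightly held. I'll open a little more so it settles.

```bash
echo '0.066 0 0 0 0 0 0;0.066 0 0 0 0 0 0;0.062 0 0 0 0 0 0;0.062 0 0 0 0 0 0' | python3 nudge.py;cat > flange.py <<'E'
from h import *
def flange():
    # lowest bright-grey/red boundary of the flange at the column of the stud axis, scene view
    sc=bot.grab_frame('scene'); g=cv2.cvtColor(sc,cv2.COLOR_BGR2GRAY).astype(float); H,S,V=cv2.split(cv2.cvtColor(sc,cv2.COLOR_BGR2HSV))
    a=((H<8)|(H>170))&(S>120); m=np.zeros_like(a); m[180:260,255:315]=a[180:260,255:315]; ys,xs=np.nonzero(m)
    col=xs[ys==ys.max()].mean()
    print('red bottom row',ys.max(),'col',col,'grey col 286:',g[222:250,285:288].mean(1).round().astype(int).tolist())
E
python3 - <<'E'
from flange import *
flange(); print(bot.observe()['force'])
E
```

```text
clock: 25.5
position: [0.5754, -0.0101, 0.0744]
tool_rot: [3.141, 0.0, 2.025]
force: [4.1, 1.0, 3.4]
grip_width: 0.0618
finger_force: 3.5
red bottom row 229 col 287.0 grey col 286: [55, 56, 55, 51, 50, 54, 60, 74, 104, 133, 139, 135, 113, 89, 92, 118, 138, 138, 136, 134, 137, 143, 141, 141, 128, 109, 106, 127]
[ 3.41824557 -0.02362019  3.65217513]
```

```bash
echo '0.062 0 0 0.003 0 0 -0.09;0.062 0 0 0.003 0 0 -0.18;0.062 0 0 0.003 0 0 -0.27;0.062 0 0 0.003 0 0 -0.36;0.062 0 0 0.003 0 0 -0.45' | python3 nudge.py;python3 - <<'E'
from flange import *
flange(); print(bot.observe()['force'],bot.observe()['moment'])
E
echo '0.062 0 0 0 0 0 -0.09;0.062 0 0 0 0 0 -0.18;0.062 0 0 0 0 0 -0.27;0.062 0 0 0 0 0 -0.36;0.062 0 0 0 0 0 -0.45' | python3 nudge.py;python3 - <<'E'
from flange import *
flange(); print(bot.observe()['force'],bot.observe()['moment'])
E
```

```text
clock: 26.18
position: [0.5745, -0.0103, 0.0709]
tool_rot: [-3.141, -0.001, 2.478]
force: [0.4, -0.7, 1.5]
grip_width: 0.0618
finger_force: 0.9
red bottom row 228 col 289.0 grey col 286: [60, 61, 61, 60, 62, 62, 84, 113, 135, 138, 136, 119, 98, 76, 87, 122, 138, 142, 134, 134, 140, 140, 139, 140, 127, 111, 109, 128]
[-0.32286692 -1.14330674  0.56345644] [ 0.04242742 -0.03061847  0.02468746]
clock: 26.85
position: [0.5749, -0.0103, 0.071]
tool_rot: [-3.141, -0.0, 2.926]
force: [2.4, 0.1, -1.1]
grip_width: 0.0621
finger_force: 1.8
red bottom row 228 col 283.0 grey col 286: [76, 72, 72, 73, 71, 77, 98, 122, 135, 139, 134, 121, 101, 80, 92, 123, 137, 139, 136, 133, 138, 143, 143, 138, 128, 107, 108, 127]
[-0.1774001  -0.02674303  0.02362052] [ 0.04223683 -0.02810583  0.01103233]
```

```bash
echo '0.062 0 0 0 0 0 -0.09;0.062 0 0 0 0 0 -0.18;0.062 0 0 0 0 0 -0.27;0.062 0 0 0 0 0 -0.36;0.062 0 0 0 0 0 -0.45' | python3 nudge.py;python3 - <<'E'
from flange import *
flange(); print(bot.observe()['moment'],bot.observe()['qpos'][6])
E
echo '0.062 0 0 0 0 0 -0.09;0.062 0 0 0 0 0 -0.18;0.062 0 0 0 0 0 -0.27;0.062 0 0 0 0 0 -0.36;0.062 0 0 0 0 0 -0.45' | python3 nudge.py;python3 - <<'E'
from flange import *
flange(); print(bot.observe()['moment'],bot.observe()['qpos'][6])
E
```

```text
clock: 27.52
position: [0.5749, -0.01, 0.071]
tool_rot: [3.141, -0.0, -2.908]
force: [1.5, 1.4, -1.3]
grip_width: 0.0622
finger_force: 1.7
red bottom row 228 col 287.0 grey col 286: [58, 61, 57, 60, 60, 58, 64, 88, 118, 130, 132, 124, 102, 84, 93, 124, 138, 143, 135, 133, 140, 141, 144, 142, 130, 110, 109, 127]
[ 0.00903707 -0.00115532  0.0647925 ] 1.09162610109863
clock: 28.2
position: [0.575, -0.0094, 0.071]
tool_rot: [3.141, 0.001, -2.459]
force: [3.8, 8.0, -5.2]
grip_width: 0.0617
finger_force: 8.0
red bottom row 229 col 281.0 grey col 286: [77, 76, 73, 75, 74, 75, 79, 95, 110, 119, 119, 122, 112, 89, 96, 121, 135, 143, 133, 135, 138, 145, 142, 140, 131, 109, 109, 128]
[ 1.16385959 -0.41819712 -0.11212253] 1.48460599356348
```

```bash
echo '0.067 0 0 0 0 0 0;0.067 0 0 0 0 0 0;0.067 0 0 0 0 0 0;0.062 0 0 0 0 0 0;0.062 0 0 0 0 0 0' | python3 nudge.py;python3 - <<'E'
from flange import *
flange(); print(bot.observe()['moment'],bot.observe()['qpos'][6])
E
echo '0.063 0 0 0 0 0 -0.09;0.063 0 0 0 0 0 -0.18;0.063 0 0 0 0 0 -0.27;0.063 0 0 0 0 0 -0.27' | python3 nudge.py;python3 - <<'E'
from flange import *
flange(); print(bot.observe()['moment'],bot.observe()['qpos'][6])
E
```

```text
clock: 28.88
position: [0.575, -0.0101, 0.0713]
tool_rot: [-3.142, 0.0, -2.459]
force: [-1.8, 0.5, 4.4]
grip_width: 0.0617
finger_force: 5.6
red bottom row 231 col 284.5 grey col 286: [71, 68, 69, 72, 68, 70, 69, 71, 69, 75, 100, 127, 139, 139, 135, 119, 105, 97, 107, 126, 138, 145, 140, 141, 129, 108, 108, 127]
[ 0.17462208  0.36700579 -0.11732326] 1.4807600409044046
clock: 29.42
position: [0.574, -0.0102, 0.0715]
tool_rot: [3.14, -0.001, -2.189]
force: [-14.0, 0.0, 19.7]
grip_width: 0.0634
finger_force: 63.3
red bottom row 232 col 282.5 grey col 286: [76, 70, 75, 74, 76, 71, 76, 71, 73, 83, 106, 126, 137, 141, 134, 114, 102, 95, 106, 126, 140, 141, 141, 140, 129, 112, 109, 127]
[ 0.08405305  2.87884987 -1.67218644] 1.720063000485282
```

The thread has dropped in: the flange edge is now at row 238, about z 0.05, and a firm counterclockwise stop is felt. Now I'll run it down clockwise.

```bash
echo '0.063 0 0 0 0 0 0.1;0.062 0 0 0.003 0 0 0.2;0.062 0 0 0.006 0 0 0.3;0.062 0 0 0.008 0 0 0.4;0.062 0 0 0.009 0 0 0.5' | python3 nudge.py;echo '0.062 0 0 0.0006 0 0 0.12;0.062 0 0 0.0012 0 0 0.24;0.062 0 0 0.0018 0 0 0.36;0.062 0 0 0.0024 0 0 0.48;0.062 0 0 0.003 0 0 0.6' | python3 nudge.py;python3 - <<'E'
from flange import *
flange(); print(bot.observe()['moment'],bot.observe()['qpos'][6])
E
```

```text
clock: 30.1
position: [0.575, -0.0103, 0.062]
tool_rot: [-3.141, -0.0, -2.692]
force: [-0.5, 0.5, -0.1]
grip_width: 0.0621
finger_force: 0.1
clock: 30.72
position: [0.5744, -0.0101, 0.0588]
tool_rot: [-3.141, -0.001, 2.991]
force: [-3.7, 2.8, -0.2]
grip_width: 0.0621
finger_force: 1.9
red bottom row 233 col 285.0 grey col 286: [83, 82, 82, 76, 76, 78, 77, 73, 77, 76, 76, 85, 107, 125, 138, 134, 123, 104, 89, 106, 132, 141, 143, 140, 131, 109, 106, 127]
[ 0.02510998 -0.04652053  0.02102919] 0.7360118786825908
```

```bash
echo '0.062 0 0 0.0006 0 0 0.12;0.062 0 0 0.0012 0 0 0.24;0.062 0 0 0.0018 0 0 0.36;0.062 0 0 0.0024 0 0 0.48;0.062 0 0 0.003 0 0 0.6' | python3 nudge.py;echo '0.062 0 0 0.0006 0 0 0.12;0.062 0 0 0.0012 0 0 0.24;0.062 0 0 0.0018 0 0 0.36;0.062 0 0 0.0024 0 0 0.48;0.062 0 0 0.003 0 0 0.6' | python3 nudge.py;python3 - <<'E'
from flange import *
flange(); print(bot.observe()['moment'],bot.observe()['qpos'][6])
sc=bot.grab_frame('scene'); cv2.imwrite('pics/c10.png',cv2.resize(sc[180:280,240:340],(600,600),interpolation=2))
E
```

```text
clock: 31.4
position: [0.5746, -0.0101, 0.0559]
tool_rot: [-3.141, -0.0, 2.393]
force: [-1.5, 0.7, 0.4]
grip_width: 0.0623
finger_force: 2.4
clock: 32.02
position: [0.5749, -0.01, 0.0529]
tool_rot: [-3.141, -0.0, 1.793]
force: [-0.8, 1.1, -1.7]
grip_width: 0.0621
finger_force: 1.2
red bottom row 235 col 282.0 grey col 286: [59, 65, 65, 65, 65, 65, 67, 63, 64, 67, 76, 77, 79, 93, 122, 135, 140, 135, 120, 102, 107, 132, 140, 139, 127, 109, 109, 127]
[ 0.04843482 -0.02831345  0.02939343] -0.2578440190916773
```

View pics/c10.png

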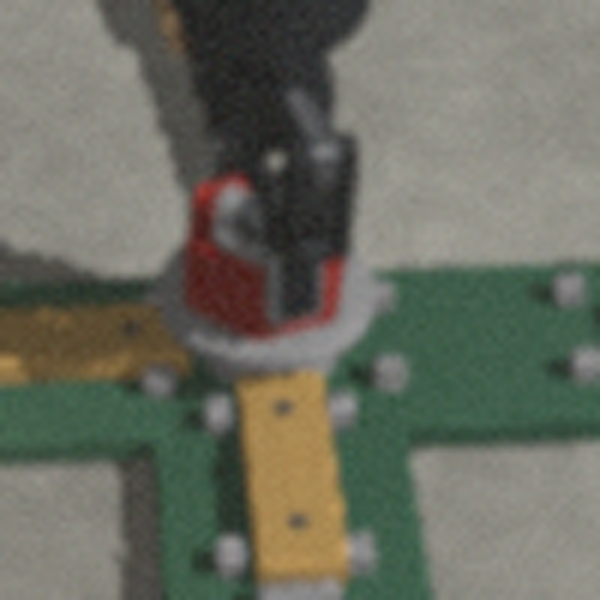

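The nut is sinking level, with its flange at about crop y 365 and moving down over the inner ends of the keys. I'll continue.

```bash
echo '0.062 0 0 0.0006 0 0 0.12;0.062 0 0 0.0012 0 0 0.24;0.062 0 0 0.0018 0 0 0.36;0.062 0 0 0.0024 0 0 0.48;0.062 0 0 0.003 0 0 0.6' | python3 nudge.py;echo '0.062 0 0 0.0006 0 0 0.12;0.062 0 0 0.0012 0 0 0.24;0.062 0 0 0.0018 0 0 0.36;0.062 0 0 0.0024 0 0 0.48;0.062 0 0 0.003 0 0 0.6' | python3 nudge.py;echo '0.062 0 0 0.0006 0 0 0.12;0.062 0 0 0.0012 0 0 0.24;0.062 0 0 0.0018 0 0 0.36;0.062 0 0 0.0024 0 0 0.48;0.062 0 0 0.003 0 0 0.6' | python3 nudge.py;python3 - <<'E'
from flange import *
flange(); print(bot.observe()['moment'],bot.observe()['qpos'][6])
E
```

```text
clock: 32.75
position: [0.5749, -0.0102, 0.05]
tool_rot: [-3.141, 0.0, 1.196]
force: [0.0, 0.4, -0.6]
grip_width: 0.0619
finger_force: 0.7
clock: 33.38
position: [0.575, -0.0102, 0.047]
tool_rot: [-3.141, 0.0, 0.596]
force: [0.5, -0.3, 0.5]
grip_width: 0.0625
finger_force: 0.5
clock: 34.0
position: [0.5749, -0.0101, 0.044]
tool_rot: [-3.141, 0.0, -0.004]
force: [0.5, 0.8, 0.0]
grip_width: 0.0618
finger_force: 0.6
red bottom row 238 col 287.0 grey col 286: [63, 62, 74, 93, 108, 98, 81, 67, 60, 61, 62, 62, 62, 66, 63, 60, 68, 98, 128, 142, 137, 126, 119, 124, 124, 109, 111, 125]
[0.04520771 0.02082672 0.0568751 ] -1.6181232958470406
```

```bash
echo '0.062 0 0 0.0005 0 0 0.1;0.062 0 0 0.001 0 0 0.2;0.062 0 0 0.001 0 0 0.3;0.062 0 0 0.001 0 0 0.4' | python3 nudge.py;python3 - <<'E'
from flange import *
flange(); print(bot.observe()['moment'],bot.observe()['qpos'][6])
E
```

```text
clock: 34.55
position: [0.5747, -0.0099, 0.0429]
tool_rot: [3.142, 0.001, -0.402]
force: [-0.3, 1.2, 0.9]
grip_width: 0.0621
finger_force: 1.6
red bottom row 238 col 283.5 grey col 286: [63, 63, 73, 88, 95, 83, 76, 75, 71, 75, 73, 73, 75, 74, 70, 77, 89, 116, 135, 139, 139, 128, 114, 115, 119, 111, 108, 127]
[ 0.05620502  0.05557271 -0.05009145] -1.9031855006407923
```

```bash
echo '0.062 0 0 0 0 0 0.1;0.062 0 0 0 0 0 0.2;0.062 0 0 0 0 0 0.3;0.062 0 0 0 0 0 0.4;0.062 0 0 0 0 0 0.4' | python3 nudge.py;python3 - <<'E'
from flange import *
flange(); print(bot.observe()['moment'],bot.observe()['qpos'][6])
E
```

```text
clock: 35.22
position: [0.5749, -0.0092, 0.0429]
tool_rot: [3.142, 0.001, -0.799]
force: [-0.3, 5.7, -0.9]
grip_width: 0.0619
finger_force: 15.0
red bottom row 237 col 284.0 grey col 286: [61, 62, 69, 74, 68, 57, 52, 53, 53, 60, 63, 63, 66, 64, 62, 66, 85, 113, 131, 139, 132, 123, 118, 123, 122, 109, 109, 130]
[ 1.27438737 -0.16579173  0.11045428] -2.1829248855482684
```

Resistance is beginning. The wrist is near its range, so I'll open, swing back 120° and regrip to tighten.

```bash
echo '0.08 0 0 0 0 0 0;0.08 0 0 0 0 0 0;0.08 0 0 0 0 0 0;0.08 0 0 -0.005 0 0 -0.15' | python3 nudge.py;echo '0.08 0 0 0 0 0 -0.18;0.08 0 0 0 0 0 -0.36;0.08 0 0 0 0 0 -0.54;0.08 0 0 0 0 0 -0.72;0.08 0 0 0 0 0 -0.9' | python3 nudge.py;echo '0.08 0 0 0 0 0 -0.18;0.08 0 0 0 0 0 -0.36;0.08 0 0 0 0 0 -0.54;0.08 0 0 0 0 0 -0.72;0.08 0 0 0 0 0 -0.9' | python3 nudge.py;echo '0.08 0 0 0 0 0 -0.14;0.08 0 0 0 0 0 -0.14;0.08 0 0 0.005 0 0 -0.14;0.062 0 0 0.005 0 0 -0.14;0.062 0 0 0.005 0 0 -0.14' | python3 nudge.py; echo '0.062 0 0 0 0 0 0;0.062 0 0 0 0 0 0.1;0.062 0 0 0 0 0 0.2;0.062 0 0 0 0 0 0.2' | python3 nudge.py;python3 - <<'E'
from flange import *
flange(); print(bot.observe()['moment'],bot.observe()['qpos'][6])
E
```

```text
clock: 35.78
position: [0.5747, -0.0102, 0.0479]
tool_rot: [3.141, 0.0, -0.652]
force: [0.8, -0.2, 0.3]
grip_width: 0.08
finger_force: 0.0
clock: 36.4
position: [0.575, -0.0104, 0.0481]
tool_rot: [3.141, -0.0, 0.251]
force: [-0.4, 0.6, -0.1]
grip_width: 0.0799
finger_force: 0.0
clock: 37.02
position: [0.575, -0.0104, 0.0481]
tool_rot: [3.141, 0.0, 1.151]
force: [-0.8, -0.3, 1.0]
grip_width: 0.0803
finger_force: 0.0
clock: 37.65
position: [0.5744, -0.01, 0.043]
tool_rot: [-3.141, 0.001, 1.284]
force: [-2.9, -0.3, 1.3]
grip_width: 0.0622
finger_force: 17.0
clock: 38.15
position: [0.5737, -0.0113, 0.043]
tool_rot: [-3.141, 0.003, 1.085]
force: [-10.7, -6.2, 8.7]
grip_width: 0.062
finger_force: 64.9
red bottom row 238 col 287.5 grey col 286: [60, 64, 70, 91, 105, 89, 69, 57, 59, 59, 57, 58, 56, 57, 56, 56, 72, 102, 127, 137, 133, 121, 112, 115, 121, 109, 107, 126]
[-1.48787358  2.13262926  1.60375626] -0.8108498891455189
```

```bash
echo '0.062 0 0 0 0 0 0.06;0.062 0 0 0 0 0 0.12;0.062 0 0 0 0 0 0.12' | python3 nudge.py 90;python3 - <<'E'
from flange import *
print(bot.observe()['moment'])
E
echo '0.08 0 0 0 0 0 0;0.08 0 0 0 0 0 0;0.08 0 0 0 0 0 0;0.08 0 0 -0.04 0 0 0;0.08 0 0 -0.08 0 0 0' | python3 nudge.py;echo '0.08 -0.06 0 -0.03 0 0 0;0.08 -0.12 0 -0.06 0 0 0;0.08 -0.18 0 -0.06 0 0 0;0.08 -0.24 0 -0.06 0 0 0;0.08 -0.24 0 -0.06 0 0 0' | python3 nudge.py;python3 - <<'E'
from h import *
print(bot.observe()['position'])
im=bot.grab_frame('top'); sc=bot.grab_frame('scene'); cv2.imwrite('pics/t11.png',im)
H,S,V=cv2.split(cv2.cvtColor(im,cv2.COLOR_BGR2HSV)); r=((H<8)|(H>172))&(S>120); r[:170]=0;r[235:]=0;r[:,:230]=0;r[:,300:]=0
print('nut',rect('top',r,.071))
c=np.hstack([cv2.resize(im[120:230,180:340],(436,300),interpolation=2),cv2.resize(sc[185:295,215:345],(355,300),interpolation=2)]);cv2.imwrite('pics/c11.png',c)
E
```

```text
clock: 38.58
position: [0.5726, -0.0123, 0.043]
tool_rot: [-3.14, 0.006, 0.966]
force: [-17.1, -11.8, 17.3]
grip_width: 0.0625
finger_force: 94.5
[-2.70228757  3.62473477  2.78480627]
clock: 39.2
position: [0.5749, -0.01, 0.1239]
tool_rot: [-3.141, 0.0, 0.965]
force: [-0.1, -1.3, 0.4]
grip_width: 0.0798
finger_force: 0.0
clock: 39.83
position: [0.4358, -0.2112, 0.1834]
tool_rot: [3.141, 0.001, 0.958]
force: [1.0, 1.1, -0.1]
grip_width: 0.0797
finger_force: 0.0
[ 0.43575515 -0.21122081  0.18339682]
nut [(array([261., 199.]), array([573.3,  -9.8,  65.8,  60.8]), 130.9)]
```

View pics/c11.png

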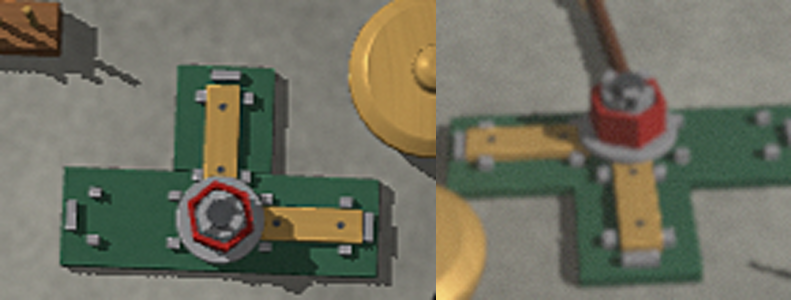

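The keys are in the +x and -y bays, and the nut sits down on the collar at (222,218) in the left crop, with the stud standing out above it. One last full view.

View pics/t11.png

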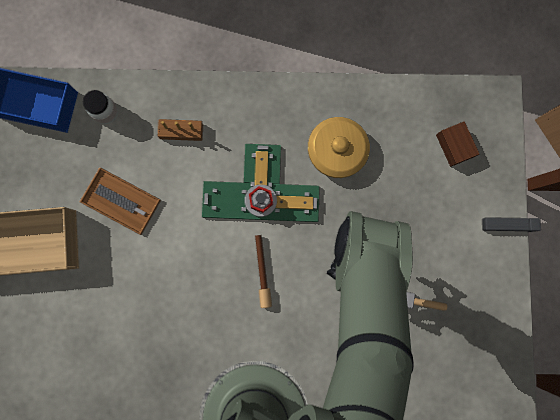

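```bash
python3 - <<'E'
from flange import *
flange()
im=bot.grab_frame('top'); H,S,V=cv2.split(cv2.cvtColor(im,cv2.COLOR_BGR2HSV)); k=(H>15)&(H<30)&(S>110)&(V>110)
for b in((140,200,240,290),(180,230,264,330)):
    a=np.zeros_like(k);a[b[0]:b[1],b[2]:b[3]]=k[b[0]:b[1],b[2]:b[3]];print(rect('top',a,.027))
sc=bot.grab_frame('scene');g=cv2.cvtColor(sc,cv2.COLOR_BGR2GRAY)
print([g[225:255,c-1:c+2].mean(1).round().astype(int).tolist() for c in (276,295)]); print(proj('scene',[[.5745+.044*np.cos(t),-.0095+.044*np.sin(t),.029] for t in(-.55,.5)]).round(1))
E
```

```text
red bottom row 238 col 287.6666666666667 grey col 286: [62, 63, 70, 88, 99, 87, 69, 59, 55, 55, 53, 57, 57, 54, 54, 56, 66, 95, 122, 129, 129, 119, 108, 113, 114, 104, 104, 120]
[(array([261., 168.]), array([665.7,  -9.9,  91.9,  32.9]), 0.7)]
[(array([297., 201.]), array([ 571.8, -103.7,   92.9,   32.9]), 90.1)]
[[79, 74, 57, 55, 50, 56, 57, 57, 55, 54, 56, 66, 93, 121, 133, 126, 109, 87, 65, 57, 78, 106, 124, 130, 130, 116, 89, 73, 60, 57], [81, 80, 79, 79, 80, 79, 83, 78, 77, 89, 104, 119, 130, 130, 134, 137, 135, 117, 101, 90, 101, 117, 129, 133, 124, 119, 112, 107, 104, 111]]
[[275.9 244. ]
 [294.5 243.3]]
```

The file is flat in the tray at (120,198). The gong, mallet and pins are where they were, the flange edge row matches the home height, and the nut is tight. Handing in.

```bash
python3 -c "
from workcell import bot
print(bot.job_done())"
```

```text
the job is handed in; nothing more can be done
None
```

I handed the job in: the file is flat in the tray, both keys present are in bays 1 and 2, and the nut is tight on the collar; its full seating is judged from the turning resistance and the camera (about ±3 mm).

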